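# Sort battery packs into charging trays, test contacts, start a slow charge

## Robot

A 6-joint arm with a two-finger parallel gripper is mounted at the origin on the work surface; the furniture and walls round the work are solid. World frame = base frame: x ahead of the robot, y to its left, z up, the work surface at z = 0. Lengths are in m, angles in rad, forces in N, time in s.
With the tool pointing down it reaches from about 0.3 to 0.875 m from the base axis. Payload 6.4 kg.
Tool frame: the origin (TCP) lies between the finger pads, 19 mm behind the fingertips; this is the grasp point; z points along the fingers, y is the line along which they close (so a half turn about z gives the same grasp; the last joint's range is limited). The gripper opens to 85 mm and grips with 20 to 120 N. Pads are 22 mm wide; open, the fingers measure 114 mm over their backs; the gripper's body (76 mm by 85 mm) begins 54 mm behind the grasp point. The pads swing forward as they close: fully open they stand 13 mm farther back than shut.
Start: joints at [-1.397, 0.181, 1.607, -0, 1.354, -0.206], TCP at [0.213, -0.534, 0.25] pointing down, gripper open.
Joint ranges: [-2.99, 2.99], [-0.89, 2.07], [0.3, 2.58], [-1.14, 4.28], [0, 2.63], [-3.12, 3.12]. Speed limits (rad/s): [2.57, 2.57, 3.01, 3.14, 3.14, 3.14].

## Interface

Orientations are given as a unit quaternion [w, x, y, z].
In Python, from bench import get_obs, camera, get_calibration, hand_in gives the robot as it stands. The module is installed in compiled form; this text tells all that it offers.
- The arm moves only by the tool drive_tool, never from a script. Its argument "increments" is a list of rows, each a list of 2 entries, a list of its own where there are three numbers: the shift along the tool's x, y, z normalised to -1 to 1, where 1 is 250 mm, then the turn about the tool's z normalised to -1 to 1, where 1 is 90 degrees. A call has exactly 8 rows; each row is the pose to reach, as a shift and turn from the pose commanded when the call began, along the tool's axes at that moment; what a row does not reach only later rows make up. A row lasts 1/8 s, in which the tool goes at most 62.5 mm and 10.7 degrees, less where a joint would pass 70% of its speed; a pose out of reach is approached as far as the arm can. A call with a number of a shift or a turn outside -1 to 1 is refused whole. A call with a gripper value outside its range is refused whole. "claw" is the closure, from 0 (fully open) to 1 (shut), set as the call begins (left out, the last holds). The fingers move at their own pace and stop on an object; the grip force is fixed at half the most. Time passes only in rows, so rows that repeat a pose let the fingers close, or fill a call up. It gives the time, the measured TCP pose, the force and the opening at its end, in the units of the state.
- get_obs(): the state, without advancing time (a new reading comes with each control period).
- camera(name): name is "scene" or "top"; returns the picture (480x640x3 uint8, blue, green, red); there is no depth.
- get_calibration(name): a dict with "K" (3x3 intrinsics, pixels), "origin" and "orientation" of the camera in the world. Camera axes: x right, y down, z forward; pixel columns grow to the right and rows downward; lengths in m; the calibration is good to about 2 mm. A picture is of the moment at which its call begins. get_calibration takes no time and is no camera call.
- hand_in(): hands the job in, once; it reports no verdict.
The state is a dict: "time_s": time; "q": joint angles; "dq": joint speeds; "joint_efforts": joint torques, N m; "eef_pos": TCP position; "eef_rot": TCP orientation; "wrist_force": force on the tool from outside, world axes, zero at the start; "torque": the same for the moment, N m; "opening": opening from 0.0 (shut) to 1.0 (fully open).
Only numpy, scipy, OpenCV 4.12 (cv2) and the standard library are available. Lean on these libraries where they do the work, as an engineer would, in place of code of your own. Each camera call takes 0.05 s, during which the arm holds its last target. There are 200 camera calls.

## Task

The charger was left switched on: first turn its selector to the white mark (off), before any battery pack goes into its tray. With it off, lay every battery pack, also one that may have been left in a tray of the wrong colour, flat on the floor of the charging tray of its own colour (lengthwise on any long face, side by side, not stacked or propped on a wall), and only when all of them are in, turn the selector to the orange mark (contact test), leave it there for 5 seconds, then set it to the green mark (slow charge). Leave the jar and the tape measure alone.

Things in the scene. Friction and masses are not known exactly. Their poses are not given: they have to be found in the camera images.
- board: fixed dark steel charging board, 135 x 520 x 4 mm (x, y, z), on the bench; origin at the centre of its underside. It carries the three trays and the controller box side by side along its y, 125 mm apart, in an order that changes from start to start.
- tray_red: fixed open red tray, outside 122 x 114 x 18 mm (x, y, z), walls and floor 4 mm thick (inside 114 x 106). Origin: centre of its underside, 4 mm above the bench; z up. Two packs fit side by side, long axes along the tray's x, centred at y = +31 and -31 mm, their centres then 24 mm above the tray's origin (19 mm if on the wider side).
- tray_yellow: fixed open yellow tray, outside 122 x 114 x 18 mm (x, y, z), walls and floor 4 mm thick (inside 114 x 106). Origin: centre of its underside, 4 mm above the bench; z up. Two packs fit side by side, long axes along the tray's x, centred at y = +31 and -31 mm, their centres then 24 mm above the tray's origin (19 mm if on the wider side).
- tray_blue: fixed open blue tray, outside 122 x 114 x 18 mm (x, y, z), walls and floor 4 mm thick (inside 114 x 106). Origin: centre of its underside, 4 mm above the bench; z up. Two packs fit side by side, long axes along the tray's x, centred at y = +31 and -31 mm, their centres then 24 mm above the tray's origin (19 mm if on the wider side).
- controller: fixed grey box, 116 x 110 x 40 mm, origin at the centre of its underside, z up; a black selector turns on its top about the vertical centre axis. Coloured marks on top, 44 mm from the axis: white = OFF, 0.7 rad left (towards +y) of the box's +x; green = SLOW CHARGE, along +x (away from the robot); orange = CONTACT TEST, 0.7 rad right of +x.
- selector (a joint): selector angle (rad), 0 to 2.2 between stops, growing clockwise from above: 0.4 = pointer on white (OFF), 1.1 = green, 1.8 = orange. No clicks: friction (about 0.06 N m) holds it where it is left. The pointer direction in the box's frame is 1.1 minus this angle, counter-clockwise from the box's +x.
- selector_grip (a point): point on the selector's axis, turning with it; x axis = pointer direction (end with the white line). The selector is an upright bar 50 mm long (along x), 14 wide, 24 high, on a disc 54 mm across and 6 high; the point is 3.5 mm below the bar's top, 20.5 mm above the disc: a good place for the TCP, fingers closing across the bar.
- pack_red_1: loose battery pack with a red shell and black ends, a block of 90 x 30 x 40 mm (x, y, z), about 0.15 to 0.31 kg; origin at its centre (20 mm above the bench as it stands), x along its length. May be absent (None). Any long face may lie down.
- pack_yellow_1: loose battery pack with a yellow shell and black ends, a block of 90 x 30 x 40 mm (x, y, z), about 0.15 to 0.31 kg; origin at its centre (20 mm above the bench as it stands), x along its length. May be absent (None). Any long face may lie down.
- pack_blue_1: loose battery pack with a blue shell and black ends, a block of 90 x 30 x 40 mm (x, y, z), about 0.15 to 0.31 kg; origin at its centre (20 mm above the bench as it stands), x along its length. May be absent (None). Any long face may lie down.
- pack_red_2: loose battery pack with a red shell and black ends, a block of 90 x 30 x 40 mm (x, y, z), about 0.15 to 0.31 kg; origin at its centre (20 mm above the bench as it stands), x along its length. May be absent (None). Any long face may lie down.
- pack_yellow_2: loose battery pack with a yellow shell and black ends, a block of 90 x 30 x 40 mm (x, y, z), about 0.15 to 0.31 kg; origin at its centre (20 mm above the bench as it stands), x along its length. May be absent (None). Starts in the blue tray, where it does not belong. Any long face may lie down.
- pack_blue_2: loose battery pack with a blue shell and black ends, a block of 90 x 30 x 40 mm (x, y, z), about 0.15 to 0.31 kg; origin at its centre (20 mm above the bench as it stands), x along its length. May be absent (None). Any long face may lie down.
- nail_jar: bystander: clear jar with a blue lid, 67 mm diameter, 86 mm high, origin at the centre of its underside; leave it alone
- tape_measure: bystander: yellow and black pocket tape measure standing on its edge, 38 x 84 x 70 mm, origin at the centre of its underside; leave it alone
Mind the look-alikes: they are no part of the job. Leave any grey look-alike of the pack_blue_1 alone.

How it is judged:
On the way, in this order (a step that is already met when the one before it is completed fails the run):
1. the selector is at OFF (white mark) while no pack is in its tray yet (value of joint selector between 0.25 and 0.55 rad and horizontal distance between each of pack_red_1, pack_red_2 and tray_red above 0.065 m and horizontal distance between each of pack_yellow_1, pack_yellow_2 and tray_yellow above 0.065 m and horizontal distance between each of pack_blue_1, pack_blue_2 and tray_blue above 0.065 m), for 0.2 s.
2. every pack lies in the tray of its colour and the selector is still at OFF (value of joint selector between 0.25 and 0.55 rad and x of pack_red_1 in the frame of tray_red between -0.046 and 0.046 m and y of pack_red_1 in the frame of tray_red between -0.042 and 0.042 m and z of pack_red_1 in the frame of tray_red between 0.01 and 0.03 m and angle between pack_red_1's own x axis and vertical between 1.37 and 1.77 rad and x of pack_yellow_1 in the frame of tray_yellow between -0.046 and 0.046 m and y of pack_yellow_1 in the frame of tray_yellow between -0.042 and 0.042 m and z of pack_yellow_1 in the frame of tray_yellow between 0.01 and 0.03 m and angle between pack_yellow_1's own x axis and vertical between 1.37 and 1.77 rad and x of pack_blue_1 in the frame of tray_blue between -0.046 and 0.046 m and y of pack_blue_1 in the frame of tray_blue between -0.042 and 0.042 m and z of pack_blue_1 in the frame of tray_blue between 0.01 and 0.03 m and angle between pack_blue_1's own x axis and vertical between 1.37 and 1.77 rad and x of pack_red_2 in the frame of tray_red between -0.046 and 0.046 m and y of pack_red_2 in the frame of tray_red between -0.042 and 0.042 m and z of pack_red_2 in the frame of tray_red between 0.01 and 0.03 m and angle between pack_red_2's own x axis and vertical between 1.37 and 1.77 rad and x of pack_yellow_2 in the frame of tray_yellow between -0.046 and 0.046 m and y of pack_yellow_2 in the frame of tray_yellow between -0.042 and 0.042 m and z of pack_yellow_2 in the frame of tray_yellow between 0.01 and 0.03 m and angle between pack_yellow_2's own x axis and vertical between 1.37 and 1.77 rad and x of pack_blue_2 in the frame of tray_blue between -0.046 and 0.046 m and y of pack_blue_2 in the frame of tray_blue between -0.042 and 0.042 m and z of pack_blue_2 in the frame of tray_blue between 0.01 and 0.03 m and angle between pack_blue_2's own x axis and vertical between 1.37 and 1.77 rad), for 0.3 s.
3. the selector stays at CONTACT TEST (orange mark) with all packs in their trays (value of joint selector between 1.65 and 1.95 rad and x of pack_red_1 in the frame of tray_red between -0.046 and 0.046 m and y of pack_red_1 in the frame of tray_red between -0.042 and 0.042 m and z of pack_red_1 in the frame of tray_red between 0.01 and 0.03 m and angle between pack_red_1's own x axis and vertical between 1.37 and 1.77 rad and x of pack_yellow_1 in the frame of tray_yellow between -0.046 and 0.046 m and y of pack_yellow_1 in the frame of tray_yellow between -0.042 and 0.042 m and z of pack_yellow_1 in the frame of tray_yellow between 0.01 and 0.03 m and angle between pack_yellow_1's own x axis and vertical between 1.37 and 1.77 rad and x of pack_blue_1 in the frame of tray_blue between -0.046 and 0.046 m and y of pack_blue_1 in the frame of tray_blue between -0.042 and 0.042 m and z of pack_blue_1 in the frame of tray_blue between 0.01 and 0.03 m and angle between pack_blue_1's own x axis and vertical between 1.37 and 1.77 rad and x of pack_red_2 in the frame of tray_red between -0.046 and 0.046 m and y of pack_red_2 in the frame of tray_red between -0.042 and 0.042 m and z of pack_red_2 in the frame of tray_red between 0.01 and 0.03 m and angle between pack_red_2's own x axis and vertical between 1.37 and 1.77 rad and x of pack_yellow_2 in the frame of tray_yellow between -0.046 and 0.046 m and y of pack_yellow_2 in the frame of tray_yellow between -0.042 and 0.042 m and z of pack_yellow_2 in the frame of tray_yellow between 0.01 and 0.03 m and angle between pack_yellow_2's own x axis and vertical between 1.37 and 1.77 rad and x of pack_blue_2 in the frame of tray_blue between -0.046 and 0.046 m and y of pack_blue_2 in the frame of tray_blue between -0.042 and 0.042 m and z of pack_blue_2 in the frame of tray_blue between 0.01 and 0.03 m and angle between pack_blue_2's own x axis and vertical between 1.37 and 1.77 rad), for 4 s.
4. the selector is at SLOW CHARGE (green mark), all packs in their trays (value of joint selector between 0.97 and 1.23 rad and x of pack_red_1 in the frame of tray_red between -0.046 and 0.046 m and y of pack_red_1 in the frame of tray_red between -0.042 and 0.042 m and z of pack_red_1 in the frame of tray_red between 0.01 and 0.03 m and angle between pack_red_1's own x axis and vertical between 1.37 and 1.77 rad and x of pack_yellow_1 in the frame of tray_yellow between -0.046 and 0.046 m and y of pack_yellow_1 in the frame of tray_yellow between -0.042 and 0.042 m and z of pack_yellow_1 in the frame of tray_yellow between 0.01 and 0.03 m and angle between pack_yellow_1's own x axis and vertical between 1.37 and 1.77 rad and x of pack_blue_1 in the frame of tray_blue between -0.046 and 0.046 m and y of pack_blue_1 in the frame of tray_blue between -0.042 and 0.042 m and z of pack_blue_1 in the frame of tray_blue between 0.01 and 0.03 m and angle between pack_blue_1's own x axis and vertical between 1.37 and 1.77 rad and x of pack_red_2 in the frame of tray_red between -0.046 and 0.046 m and y of pack_red_2 in the frame of tray_red between -0.042 and 0.042 m and z of pack_red_2 in the frame of tray_red between 0.01 and 0.03 m and angle between pack_red_2's own x axis and vertical between 1.37 and 1.77 rad and x of pack_yellow_2 in the frame of tray_yellow between -0.046 and 0.046 m and y of pack_yellow_2 in the frame of tray_yellow between -0.042 and 0.042 m and z of pack_yellow_2 in the frame of tray_yellow between 0.01 and 0.03 m and angle between pack_yellow_2's own x axis and vertical between 1.37 and 1.77 rad and x of pack_blue_2 in the frame of tray_blue between -0.046 and 0.046 m and y of pack_blue_2 in the frame of tray_blue between -0.042 and 0.042 m and z of pack_blue_2 in the frame of tray_blue between 0.01 and 0.03 m and angle between pack_blue_2's own x axis and vertical between 1.37 and 1.77 rad), for 0.2 s.
At the end, for the whole second after the job is handed in: Every pack present lies at rest and flat (long axis within 0.2 rad of level) on the floor of the tray of its own colour (centre within 46 mm in x and 42 mm in y of the tray's centre, 10 to 30 mm above the tray's underside), and the selector is at rest on the green mark (1.1 rad, within 0.13) (all of step 4 and linear speed of each of pack_red_1, pack_yellow_1, pack_blue_1, pack_red_2, pack_yellow_2, pack_blue_2 below 0.03 m/s and velocity of joint selector between -0.1 and 0.1 rad/s); the robot touches nothing.
It fails at once if the jar or the tape measure is moved more than 3 cm (distance of any of nail_jar, tape_measure from where it was at the start of the episode above 0.03 m).
Of pack_red_1, pack_yellow_1, pack_blue_1, pack_red_2, pack_yellow_2, pack_blue_2 only 4 to 6 are there at a start; the rules pass over those that are not, and their reading is None.
At some moment in a run one of pack_red_1, pack_yellow_1, pack_blue_1, pack_red_2, pack_yellow_2, pack_blue_2 may be knocked a few centimetres aside while the robot is not near it.
Once in a run the grip may slacken for a moment while it holds something.
It also fails if it takes over 210 s, if anything falls off the work surface, if the arm or the gripper's body presses on something with over 40 N, if the wrist force passes 120 N, or if a joint passes its speed limit or range.

## Working session

There is one attempt and no reset: what is moved stays moved. The work goes in short steps, Python scripts to look and compute and a tool call to move; the robot and the scene stay as the last step left them, time stands still between calls to the robot, and variables do not carry over. Pictures are saved under pics/ and viewed, on a budget of 14 in all, crops included, one or two more only if the job needs it, and the job is handed in when it is done.

Besides the shell and the picture viewer there is one more tool, called after "Call:" as name(argument=value, ...) on one line, values as JSON. drive_tool: Moves the arm, as the interface text tells. Its arguments: {"type":"object","properties":{"increments":{"type":"array","items":{"type":"array"}},"claw":{"type":"number"}},"required":["increments"]}

```bash
mkdir -p pics; python3 - <<'E'
from bench import *
import cv2
print(get_obs())
for n in("top","scene"):
    c=get_calibration(n);print(n,c)
    cv2.imwrite(f"pics/{n}0.png",camera(n))
E
```

```text
{'time_s': 0.0, 'q': array([-1.39728458e+00,  1.81539649e-01,  1.60798308e+00, -3.70913330e-05,
        1.35377671e+00, -2.06311027e-01]), 'dq': array([ 0.00077879,  0.0012998 ,  0.00027574, -0.00058398,  0.00013265,
        0.00073762]), 'joint_efforts': array([ 4.55367899e-04, -4.44864678e+01, -3.51339304e+01, -1.69004570e-04,
        9.11958225e-03,  2.67151626e-05]), 'eef_pos': array([ 0.21309584, -0.53351309,  0.24909694]), 'eef_rot': array([-8.53574965e-04,  9.82019852e-01,  1.88775742e-01, -4.11009262e-06]), 'wrist_force': array([-0.33249457,  0.34884653, -0.82795684]), 'torque': array([ 0.08011516, -0.02197718, -0.00162581]), 'opening': 1.0037714830314486}
top {'K': array([[616.75114265,   0.        , 325.5148879 ],
       [  0.        , 616.75114265, 234.81561727],
       [  0.        ,   0.        ,   1.        ]]), 'origin': array([0.43959642, 0.07632831, 1.35127246]), 'orientation': array([-0.02620632,  0.71127172, -0.70197998,  0.0250973 ])}
scene {'K': array([[466.37530054,   0.        , 321.78993108],
       [  0.        , 466.37530054, 244.65653674],
       [  0.        ,   0.        ,   1.        ]]), 'origin': array([1.34384377, 0.3656847 , 0.46091732]), 'orientation': array([-0.31049272,  0.48538371,  0.69066374, -0.43701319])}
```

View pics/top0.png

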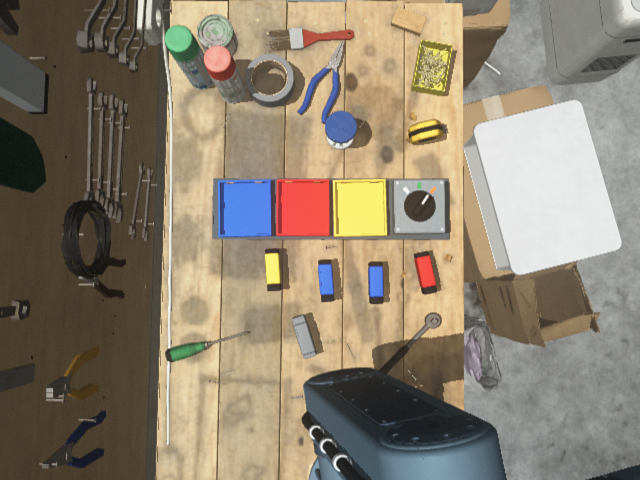

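View pics/scene0.png

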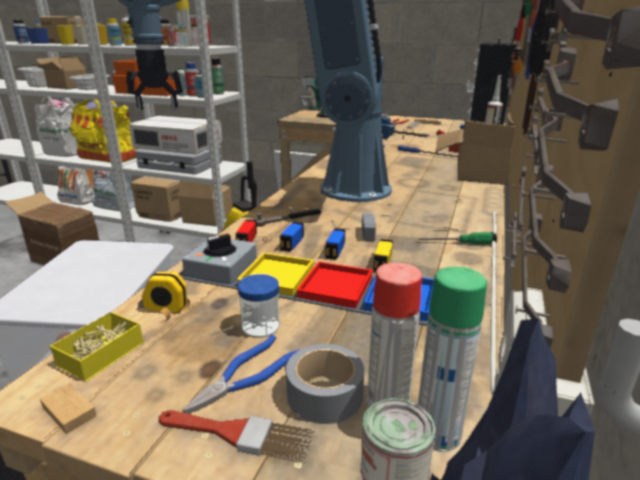

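Top view: the board runs left to right, blue tray at (245,208), red (303,208), yellow (360,208) and controller (420,206), with the pointer up-right near the orange mark. Packs are yellow (273,270), blue (326,281), blue (376,282) and red (426,272). The grey look-alike is at (304,336). The blue tray is empty. The jar (341,130) and tape measure (426,131) are beyond the board.

```bash
cat >h.py <<'E'
from bench import *
import numpy as np, cv2
from scipy.spatial.transform import Rotation as R
def rot(q): return R.from_quat([q[1],q[2],q[3],q[0]])
def p2w(uv,z,n="top"):
    c=get_calibration(n); uv=np.atleast_2d(uv).astype(float)
    d=np.c_[uv,np.ones(len(uv))]@np.linalg.inv(c["K"]).T
    d=rot(c["orientation"]).apply(d); o=c["origin"]
    return (o+d*((z-o[2])/d[:,2])[:,None])[:,:2]
def w2p(P,n="top"):
    c=get_calibration(n)
    X=rot(c["orientation"]).inv().apply(np.atleast_2d(P)-c["origin"])@c["K"].T
    return X[:,:2]/X[:,2:]
def go(x,y,z,yaw):
    "increments (row units) from the measured pose to x,y,z, tool-x yaw"
    o=get_obs(); r=rot(o["eef_rot"]); s=r.inv().apply(np.array([x,y,z])-o["eef_pos"])/.25
    X=r.apply([1,0,0]); c=np.arctan2(X[1],X[0]); t=(c-yaw+np.pi)%(2*np.pi)-np.pi
    print("shift",s.round(4),"turn",round(t/(np.pi/2),4))
def packbox(x,y,yaw,z0=0.,h=.04,w=.03):
    c,s=np.cos(yaw),np.sin(yaw); M=np.array([[c,-s],[s,c]])
    k=np.array([[45,w*500],[45,-w*500],[-45,-w*500],[-45,w*500]])/1e3
    return np.c_[k@M.T+[x,y],np.full(4,z0+h)]
E
python3 - <<'E'
from h import *
im=cv2.imread("pics/top0.png")
a=cv2.resize(im[170:330,210:460],(800,512),interpolation=cv2.INTER_CUBIC)
cv2.imwrite("pics/c1.png",a)
cv2.imwrite("pics/c2.png",cv2.resize(im[170:245,380:460],(800,750),interpolation=cv2.INTER_CUBIC)[:600])
hsv=cv2.cvtColor(im,cv2.COLOR_BGR2HSV)
m=((hsv[...,1]>150)&(hsv[...,2]>90)).astype(np.uint8)
n,l,st,ce=cv2.connectedComponentsWithStats(m)
for i in range(1,n):
    if st[i,4]>150 and 170<ce[i,1]<330 and 210<ce[i,0]<460:
        pts=np.argwhere(l==i)[:,::-1].astype(np.float32)
        r=cv2.minAreaRect(pts);b=cv2.boxPoints(r)
        z=.022 if st[i,4]>1500 else .04
        w=p2w(b,z);print(ce[i].round(1),st[i,4],[round(float(v),1) for v in r[0]+r[1]+(r[2],)],w.mean(0).round(4),p2w([r[0]],z).round(4),np.linalg.norm(w[1]-w[0]).round(3),np.linalg.norm(w[2]-w[1]).round(3), np.arctan2(*(w[1]-w[0])[::-1]).round(3),np.arctan2(*(w[2]-w[1])[::-1]).round(3))
print(w2p([[0,0,0]]))
E
```

```text
[302.7 207.4] 2952 [303.0, 207.0, 52.0, 56.0, 0.0] [0.5962 0.1287] [[0.596  0.1287]] 0.122 0.113 0.019 -1.558
[245.8 208.4] 2693 [244.0, 208.0, 56.0, 52.0, 90.0] [0.5924 0.2565] [[0.5922 0.2565]] 0.113 0.122 -1.558 -3.122
[352.3 199.9] 307 [359.4, 206.6, 52.1, 49.5, 88.6] [0.5966 0.0074] [[0.5965 0.0074]] 0.106 0.112 -1.533 -3.11
[424.8 271.2] 491 [424.8, 271.3, 31.2, 15.8, 77.5] [ 0.4602 -0.1328] [[ 0.4601 -0.1328]] 0.034 0.066 -1.339 -2.921
[325.5 279.4] 350 [325.5, 279.1, 29.1, 12.5, 85.2] [0.4408 0.0779] [[0.4408 0.0779]] 0.027 0.062 -1.475 -3.046
[375.7 281.1] 384 [375.5, 281.5, 29.0, 13.0, 90.0] [ 0.4371 -0.0282] [[ 0.4371 -0.0282]] 0.028 0.061 -1.558 -3.135
[[359.26502036 486.72469348]]
```

View pics/c1.png

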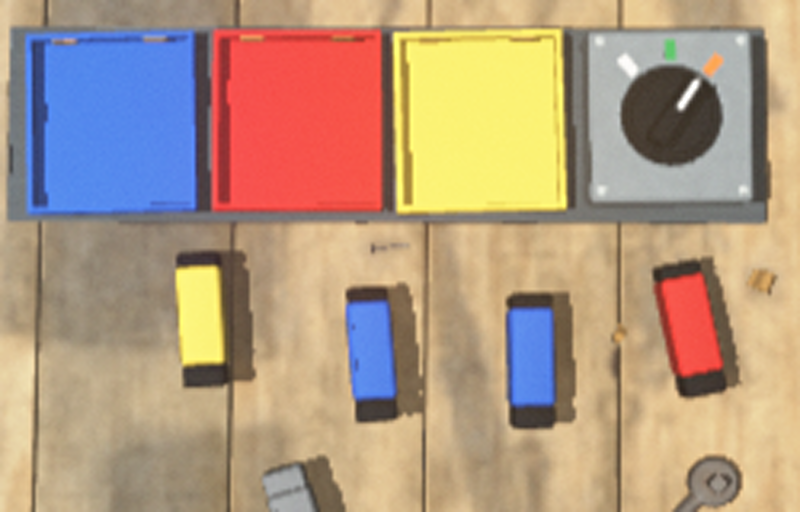

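View pics/c2.png

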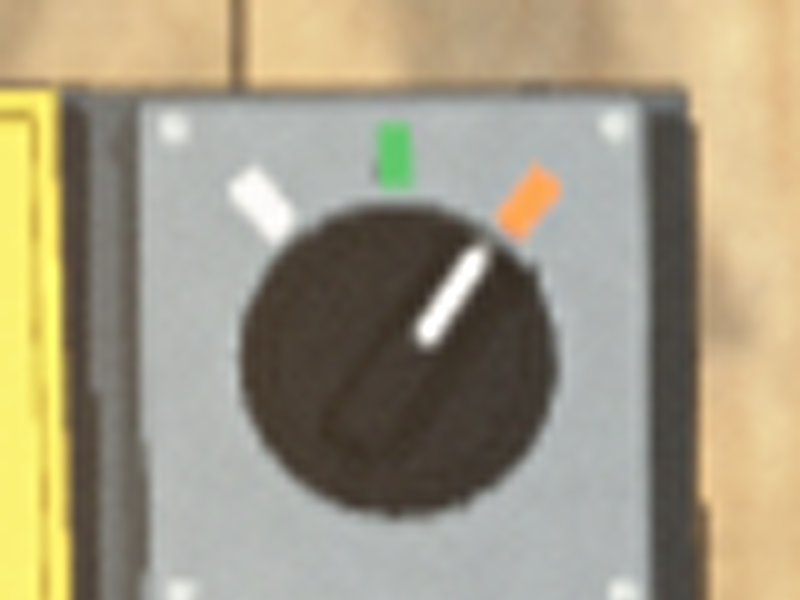

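```bash
python3 - <<'E'
from h import *
S=lambda p:np.array(p,float)/3.2+[209.66,169.66]
P=dict(Y=[(176,255),(220,252),(227,383),(183,386)],B1=[(347,289),(387,287),(397,417),(357,420)],B2=[(507,295),(552,294),(553,425),(509,426)],R=[(653,266),(699,261),(726,389),(680,395)])
for k,v in P.items():
    w=p2w(S(v),.04); d=(w[0]+w[1]-w[2]-w[3])/2; print(k,w.mean(0).round(4),"L",np.linalg.norm(d).round(4),"W",np.linalg.norm(w[1]-w[0]).round(4),"yaw",np.arctan2(d[1],d[0]).round(3))
print("trays",p2w(S([(112,121),(298,120),(480.5,121)]),.022).round(4))
T=lambda p:np.array(p,float)/10+[379.55,169.55]
print("screws",p2w(T([(173,128),(614,127),(622,592),(182,590)]),.044).mean(0),"disc",p2w(T([(398,360)]),.05))
w=p2w(T([(428,335),(485,255)]),.074);d=w[1]-w[0];print("ptr",w,np.arctan2(d[1],d[0]))
m=p2w(T([(262,205),(396,155),(530,203)]),.044);c=p2w(T([(398,360)]),.05)[0]
print([np.arctan2(*(q-c)[::-1]).round(3) for q in m],[np.linalg.norm(q-c).round(4) for q in m])
b=c
go(c[0],c[1],.16,-.55)
E
```

```text
Y [0.46   0.1903] L 0.087 W 0.0293 yaw 0.073
B1 [0.4389 0.0769] L 0.0865 W 0.0266 yaw 0.09
B2 [ 0.4358 -0.028 ] L 0.0865 W 0.0299 yaw 0.019
R [ 0.4585 -0.1334] L 0.0867 W 0.0308 yaw 0.209
trays [[0.5934 0.2551]
 [0.5957 0.1291]
 [0.5966 0.0055]]
screws [ 0.60009586 -0.12016796] disc [[ 0.5990641  -0.11932423]]
ptr [[ 0.60144641 -0.12195448]
 [ 0.61839623 -0.13381036]] -0.6103700284986819
[np.float64(0.697), np.float64(-0.008), np.float64(-0.694)] [np.float64(0.0439), np.float64(0.0448), np.float64(0.0453)]
shift [ 2.0479 -0.966   0.3589] turn 0.5919
```

Call:
drive_tool(increments=[[[0.15,-0.07,0],0],[[0.3,-0.14,0],0],[[0.45,-0.21,0],0],[[0.6,-0.28,0],0],[[0.75,-0.35,0],0],[[0.9,-0.42,0],0],[[1,-0.47,0],0],[[1,-0.47,0],0]], claw=0)

```text
time_s: 1.1
eef_pos: [0.4026, -0.3306, 0.2496]
eef_rot: [-0.0, 0.982, 0.19, -0.0]
wrist_force: [-0.2, -0.2, -0.9]
opening: 0.999
```

Call:
drive_tool(increments=[[[0.15,-0.07,0],0.08],[[0.3,-0.14,0],0.16],[[0.45,-0.21,0.0],0.24],[[0.6,-0.28,0.1],0.32],[[0.75,-0.35,0.16],0.4],[[0.9,-0.42,0.2],0.48],[[1,-0.48,0.25],0.56],[[1,-0.49,0.3],0.627]])

```text
time_s: 2.1
eef_pos: [0.5892, -0.1252, 0.1741]
eef_rot: [0.0, 0.954, -0.299, -0.0]
wrist_force: [-0.1, 0.4, -0.4]
opening: 0.999
```

```bash
python3 - <<'E'
from h import *
o=get_obs();print(o["time_s"],o["eef_pos"],o["q"].round(2))
go(.5995,-.1197,.072,-.61)
E
```

```text
2.1 [ 0.58922044 -0.12518816  0.17409655] [-0.41  0.32  1.6  -0.    1.22  1.77]
shift [ 0.0214 -0.0415  0.4084] turn 0.0019
```

Call:
drive_tool(increments=[[[0.01,-0.02,0.05],0],[[0.02,-0.04,0.12],0.002],[[0.02,-0.04,0.2],0.002],[[0.02,-0.04,0.27],0.002],[[0.02,-0.041,0.33],0.002],[[0.021,-0.041,0.37],0.002],[[0.021,-0.041,0.4],0.002],[[0.021,-0.041,0.406],0.002]])

```text
time_s: 3.1
eef_pos: [0.5986, -0.1203, 0.0732]
eef_rot: [-0.0, 0.954, -0.299, -0.0]
wrist_force: [0.1, 0.5, 0.3]
opening: 0.995
```

Call:
drive_tool(increments=[[[0,0,0],0],[[0,0,0],0],[[0,0,0],0],[[0,0,0],0],[[0,0,0],0],[[0,0,0],0],[[0,0,0],0],[[0,0,0],0]], claw=1)

```text
time_s: 4.1
eef_pos: [0.5993, -0.1199, 0.074]
eef_rot: [-0.0, 0.954, -0.299, 0.001]
wrist_force: [1.6, 3.6, 5.1]
opening: 0.147
```

Call:
drive_tool(increments=[[[0,0,0],-0.1],[[0,0,0],-0.21],[[0,0,0],-0.32],[[0,0,0],-0.43],[[0,0,0],-0.54],[[0,0,0],-0.65],[[0,0,0],-0.75],[[0,0,0],-0.844]])

```text
time_s: 5.1
eef_pos: [0.5995, -0.1214, 0.074]
eef_rot: [0.001, 0.936, 0.353, 0.001]
wrist_force: [2.4, -0.0, 1.4]
opening: 0.148
```

Call:
drive_tool(increments=[[[0,0,0],0],[[0,0,0],0],[[0,0,0],0],[[0,0,0],0],[[0,0,0],0],[[0,0,0],0],[[0,0,0],0],[[0,0,0],0]], claw=0)

```text
time_s: 6.1
eef_pos: [0.5988, -0.1203, 0.0735]
eef_rot: [0.0, 0.936, 0.351, 0.0]
wrist_force: [-0.1, 0.3, 0.1]
opening: 1.0
```

Call:
drive_tool(increments=[[[0,0,-0.05],0],[[0,0,-0.1],0],[[0,0,-0.2],0],[[0,0,-0.3],0],[[0,0,-0.4],0],[[-0.2,0.15,-0.4],0],[[-0.4,0.3,-0.4],0],[[-0.6,0.45,-0.4],0]])

```text
time_s: 7.1
eef_pos: [0.5596, -0.3055, 0.1753]
eef_rot: [0.001, 0.936, 0.351, 0.001]
wrist_force: [1.0, -0.2, -0.1]
opening: 1.0
```

```bash
python3 - <<'E'
from h import *
im=camera("top")
cv2.imwrite("pics/c3.png",cv2.resize(im[170:330,210:460],(800,512),interpolation=cv2.INTER_CUBIC))
o=get_obs();print(o["time_s"],o["eef_pos"],o["q"].round(2))
go(.4585,-.1334,.1,.209)
E
```

```text
7.15 [ 0.55743819 -0.31379277  0.17542675] [-0.7   0.39  1.5  -0.    1.24  0.16]
shift [ 0.1735 -0.8064  0.2965] turn 0.3208
```

View pics/c3.png

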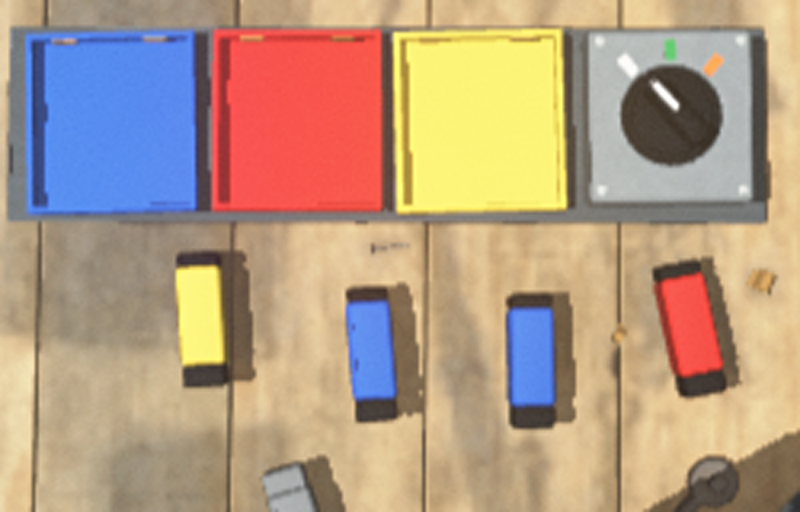

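The pointer now sits on white: its line runs (655,83)-(677,107), about 0.37 rad on the selector scale. The packs haven't moved, so I'm picking the red one.

Call:
drive_tool(increments=[[[0.03,-0.15,0],0.1],[[0.07,-0.3,0],0.2],[[0.1,-0.45,0.05],0.3],[[0.13,-0.6,0.1],0.32],[[0.16,-0.75,0.2],0.321],[[0.1735,-0.806,0.27],0.321],[[0.1735,-0.806,0.296],0.321],[[0.1735,-0.806,0.296],0.321]])

```text
time_s: 8.15
eef_pos: [0.4607, -0.1241, 0.1002]
eef_rot: [0.0, 0.994, 0.106, 0.001]
wrist_force: [0.5, -0.1, 0.8]
opening: 1.003
```

```bash
python3 - <<'E'
from h import *
go(.4585,-.1334,.035,.209)
E
```

```text
shift [-0.0168  0.0343  0.2609] turn 0.0027
```

Call:
drive_tool(increments=[[[-0.015,0.03,0.03],0.002],[[-0.0168,0.034,0.08],0.002],[[-0.0168,0.034,0.13],0.002],[[-0.0168,0.034,0.18],0.002],[[-0.0168,0.034,0.22],0.002],[[-0.0168,0.034,0.25],0.002],[[-0.0168,0.034,0.261],0.002],[[-0.0168,0.034,0.261],0.002]])

```text
time_s: 9.15
eef_pos: [0.4576, -0.1326, 0.0342]
eef_rot: [0.0, 0.994, 0.105, -0.0]
wrist_force: [-0.1, 0.0, 0.1]
opening: 0.997
```

Call:
drive_tool(increments=[[[0,0,0],0],[[0,0,0],0],[[0,0,0],0],[[0,0,0],0],[[0,0,0],0],[[0,0,0],0],[[0,0,0],0],[[0,0,0],0]], claw=1)

```text
time_s: 10.15
eef_pos: [0.4582, -0.133, 0.0349]
eef_rot: [0.001, 0.994, 0.105, 0.001]
wrist_force: [-0.1, -1.3, 4.7]
opening: 0.339
```

Call:
drive_tool(increments=[[[0,0,-0.05],0],[[0,0,-0.12],0],[[0,0,-0.2],0],[[0,0,-0.28],0],[[0,0,-0.34],0.05],[[0,0,-0.36],0.1],[[0,0,-0.36],0.123],[[0,0,-0.36],0.123]])

```text
time_s: 11.15
eef_pos: [0.4571, -0.1323, 0.1239]
eef_rot: [-0.0, 1.0, 0.009, -0.0]
wrist_force: [0.4, 0.7, -1.1]
opening: 0.338
```

```bash
python3 - <<'E'
from h import *
go(.5957,.1291,.12,.016)
E
```

```text
shift [ 0.5727 -1.0355  0.0159] turn 0.0011
```

Call:
drive_tool(increments=[[[0.05,-0.09,0],0],[[0.13,-0.24,0],0],[[0.21,-0.39,0],0],[[0.29,-0.54,0],0],[[0.37,-0.69,0],0],[[0.45,-0.84,0],0],[[0.53,-0.96,0],0],[[0.57,-1,0],0]])

```text
time_s: 12.15
eef_pos: [0.5959, 0.1215, 0.1234]
eef_rot: [-0.0, 1.0, 0.01, -0.001]
wrist_force: [-0.7, -1.0, -1.1]
opening: 0.339
```

```bash
python3 - <<'E'
from h import *
print(get_obs()["opening"]);go(.5957,.1291,.0445,.016)
E
```

```text
0.3390291148078852
shift [ 2.000e-04 -3.030e-02  3.158e-01] turn 0.0026
```

Call:
drive_tool(increments=[[[0,-0.03,0.04],0],[[0,-0.03,0.1],0],[[0,-0.03,0.16],0],[[0,-0.03,0.22],0],[[0,-0.03,0.27],0],[[0,-0.03,0.3],0],[[0,-0.03,0.314],0],[[0,-0.03,0.314],0]])

```text
time_s: 13.15
eef_pos: [0.5958, 0.1274, 0.0458]
eef_rot: [-0.0, 1.0, 0.009, 0.0]
wrist_force: [0.1, 0.1, -1.5]
opening: 0.34
```

Call:
drive_tool(increments=[[[0,0,0],0],[[0,0,0],0],[[0,0,0],0],[[0,0,0],0],[[0,0,0],0],[[0,0,-0.05],0],[[0,0,-0.15],0],[[0,0,-0.3],0]], claw=0)

```text
time_s: 14.15
eef_pos: [0.5949, 0.1272, 0.1212]
eef_rot: [0.0, 1.0, 0.008, -0.001]
wrist_force: [1.1, -0.1, -0.4]
opening: 0.998
```

```bash
python3 - <<'E'
from h import *
go(.46,.1903,.12,.073)
E
```

```text
shift [-0.5354 -0.2613  0.0059] turn -0.0357
```

```bash
cat >>h.py <<'E'
def blobs(save=None):
    im=camera("top")
    if save: cv2.imwrite(save,cv2.resize(im[170:330,210:460],(800,512),interpolation=cv2.INTER_CUBIC))
    hsv=cv2.cvtColor(im,cv2.COLOR_BGR2HSV)
    for n,a,b in(("red",0,8),("yellow",24,32),("blue",100,120)):
        m=((hsv[...,0]>=a)&(hsv[...,0]<=b)&(hsv[...,1]>130)&(hsv[...,2]>90)).astype(np.uint8)
        k,l,st,ce=cv2.connectedComponentsWithStats(m)
        for i in range(1,k):
            if 120<st[i,4]<900 and 172<ce[i,1]<330 and 210<ce[i,0]<460:
                r=cv2.minAreaRect(np.argwhere(l==i)[:,::-1].astype(np.float32))
                w=p2w(cv2.boxPoints(r),.04); e=w[1]-w[0] if np.linalg.norm(w[1]-w[0])>np.linalg.norm(w[2]-w[1]) else w[2]-w[1]
                y=(np.arctan2(e[1],e[0])+np.pi/2)%np.pi-np.pi/2
                print(n,st[i,4],w.mean(0).round(4),"yaw",y.round(3))
E
python3 -c "
from h import *
blobs()"
```

```text
blue 147 [0.5651 0.2012] yaw 0.02
blue 409 [ 0.4371 -0.0282] yaw 0.007
```

Call:
drive_tool(increments=[[[-0.08,-0.04,0],0],[[-0.16,-0.08,0],0],[[-0.25,-0.12,0],0],[[-0.34,-0.17,0],-0.02],[[-0.43,-0.21,0],-0.036],[[-0.5,-0.25,0],-0.036],[[-0.535,-0.261,0],-0.036],[[-0.535,-0.261,0],-0.036]])

```text
time_s: 15.2
eef_pos: [0.4608, 0.1904, 0.121]
eef_rot: [0.0, 0.999, 0.037, 0.0]
wrist_force: [1.0, -0.5, 0.6]
opening: 1.0
```

```bash
python3 - <<'E'
from h import *
im=camera("scene");cv2.imwrite("pics/s1.png",cv2.resize(im[170:330,160:480],(800,400),interpolation=cv2.INTER_CUBIC))
go(.46,.1903,.035,.073)
E
```

```text
shift [-0.0059 -0.0006  0.3443] turn 0.0003
```

View pics/s1.png

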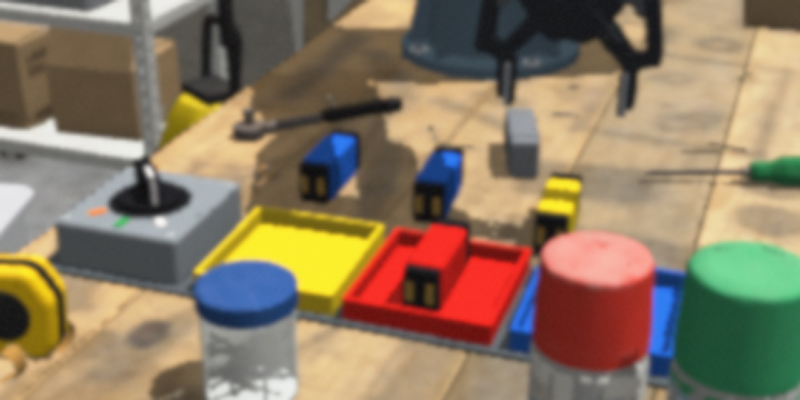

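The red pack lies in the red tray at (437,265) in this crop. The yellow pack at (560,210) still seems to be under the gripper. Descending on it.

Call:
drive_tool(increments=[[[-0.006,0,0.05],0],[[-0.006,0,0.11],0],[[-0.006,0,0.17],0],[[-0.006,0,0.23],0],[[-0.006,0,0.29],0],[[-0.006,0,0.33],0],[[-0.006,0,0.344],0],[[-0.006,0,0.344],0]])

```text
time_s: 16.25
eef_pos: [0.4594, 0.1902, 0.0347]
eef_rot: [-0.0, 0.999, 0.037, -0.0]
wrist_force: [0.5, 0.4, -1.6]
opening: 1.003
```

Call:
drive_tool(increments=[[[0,0,0],0],[[0,0,0],0],[[0,0,0],0],[[0,0,0],0],[[0,0,0],0],[[0,0,0],0],[[0,0,0],0],[[0,0,0],0]], claw=1)

```text
time_s: 17.25
eef_pos: [0.4599, 0.1903, 0.0353]
eef_rot: [-0.0, 0.999, 0.037, 0.001]
wrist_force: [-0.7, 0.7, 6.3]
opening: 0.338
```

Call:
drive_tool(increments=[[[0,0,-0.05],0],[[0,0,-0.12],0],[[0,0,-0.2],0],[[0,0,-0.28],0],[[0,0,-0.34],0.02],[[0,0,-0.36],0.036],[[0,0,-0.36],0.036],[[0,0,-0.36],0.036]])

```text
time_s: 18.25
eef_pos: [0.4587, 0.19, 0.124]
eef_rot: [0.0, 1.0, 0.009, -0.001]
wrist_force: [-0.1, 0.2, -2.4]
opening: 0.338
```

```bash
python3 - <<'E'
from h import *
go(.5966,.0055,.125,.016)
E
```

```text
shift [ 0.5388  0.7474 -0.0047] turn 0.0007
```

Call:
drive_tool(increments=[[[0.05,0.07,0],0],[[0.13,0.18,0],0],[[0.22,0.3,0],0],[[0.3,0.42,0],0],[[0.39,0.54,0],0],[[0.47,0.65,0],0],[[0.53,0.73,0],0],[[0.539,0.747,0],0]])

```text
time_s: 19.25
eef_pos: [0.5975, 0.0044, 0.1237]
eef_rot: [-0.0, 1.0, 0.008, -0.001]
wrist_force: [-0.6, 0.4, -2.4]
opening: 0.339
```

```bash
python3 - <<'E'
from h import *
print(get_obs()["opening"]);go(.5966,.0055,.0445,.016)
E
```

```text
0.33909537684081903
shift [-0.0033 -0.0043  0.3169] turn -0.0005
```

Call:
drive_tool(increments=[[[0,0,0.04],0],[[0,0,0.1],0],[[0,0,0.16],0],[[0,0,0.22],0],[[0,0,0.27],0],[[0,0,0.3],0],[[0,0,0.315],0],[[0,0,0.315],0]])

```text
time_s: 20.25
eef_pos: [0.5974, 0.0057, 0.046]
eef_rot: [-0.0, 1.0, 0.008, 0.0]
wrist_force: [-0.8, -0.2, -2.5]
opening: 0.337
```

Call:
drive_tool(increments=[[[0,0,0],0],[[0,0,0],0],[[0,0,0],0],[[0,0,0],0],[[0,0,0],0],[[0,0,-0.05],0],[[0,0,-0.15],0],[[0,0,-0.3],0]], claw=0)

```text
time_s: 21.25
eef_pos: [0.5965, 0.0059, 0.1215]
eef_rot: [-0.0, 1.0, 0.008, -0.001]
wrist_force: [-0.4, 0.0, 0.4]
opening: 0.999
```

Call:
drive_tool(increments=[[[0,0.15,0],0],[[0,0.3,0],0],[[0,0.45,0],0],[[0,0.6,0],0],[[0,0.75,0],0],[[0,0.9,0],0],[[0,1,0],0],[[0,1,0],0]])

```text
time_s: 22.25
eef_pos: [0.6015, -0.246, 0.1215]
eef_rot: [0.0, 1.0, 0.007, 0.0]
wrist_force: [-0.1, 0.0, 0.4]
opening: 1.003
```

```bash
python3 - <<'E'
from h import *
blobs("pics/c4.png")
go(.4358,-.028,.12,.019)
E
```

```text
yellow 517 [0.595  0.0067] yaw 0.026
yellow 210 [0.5916 0.0038] yaw 0.118
blue 408 [0.4409 0.0778] yaw 0.096
blue 423 [ 0.4382 -0.0282] yaw 0.007
shift [-0.6489 -0.8764  0.0051] turn -0.0021
```

View pics/c4.png

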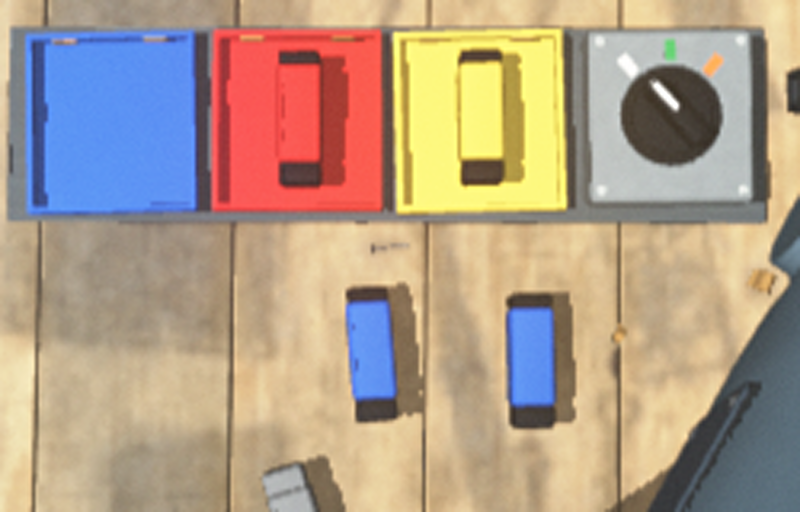

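The red and yellow packs are flat and centred in their trays. Both blue packs are where they started, and the selector is still on white.

Call:
drive_tool(increments=[[[-0.1,-0.13,0],0],[[-0.2,-0.27,0],0],[[-0.3,-0.4,0],0],[[-0.4,-0.54,0],0],[[-0.5,-0.67,0],0],[[-0.6,-0.8,0],0],[[-0.649,-0.876,0],-0.002],[[-0.649,-0.876,0],-0.002]])

```text
time_s: 23.3
eef_pos: [0.4351, -0.0265, 0.1212]
eef_rot: [0.0, 1.0, 0.011, 0.0]
wrist_force: [0.9, 0.1, -0.3]
opening: 1.004
```

```bash
python3 - <<'E'
from h import *
go(.4358,-.028,.035,.015)
E
```

```text
shift [0.0026 0.006  0.3447] turn 0.005
```

Call:
drive_tool(increments=[[[0.002,0.005,0.05],0],[[0.002,0.005,0.11],0.005],[[0.002,0.005,0.17],0.005],[[0.002,0.005,0.23],0.005],[[0.002,0.005,0.29],0.005],[[0.002,0.005,0.33],0.005],[[0.002,0.005,0.344],0.005],[[0.002,0.005,0.344],0.005]])

```text
time_s: 24.3
eef_pos: [0.4361, -0.0292, 0.0349]
eef_rot: [-0.0, 1.0, 0.006, -0.0]
wrist_force: [0.2, -0.3, -0.2]
opening: 0.999
```

Call:
drive_tool(increments=[[[0,0,0],0],[[0,0,0],0],[[0,0,0],0],[[0,0,0],0],[[0,0,0],0],[[0,0,0],0],[[0,0,0],0],[[0,0,0],0]], claw=1)

```text
time_s: 25.3
eef_pos: [0.4365, -0.0294, 0.0355]
eef_rot: [0.0, 1.0, 0.006, 0.0]
wrist_force: [-1.1, -0.2, 5.8]
opening: 0.34
```

Call:
drive_tool(increments=[[[0,0,-0.05],0],[[0,0,-0.12],0],[[0,0,-0.2],0],[[0,0,-0.28],0],[[0,0,-0.34],0],[[0,0,-0.36],0],[[0,0,-0.36],0],[[0,0,-0.36],0]])

```text
time_s: 26.3
eef_pos: [0.4355, -0.0291, 0.1243]
eef_rot: [-0.0, 1.0, 0.006, -0.001]
wrist_force: [0.4, 0.3, -1.4]
opening: 0.343
```

```bash
python3 - <<'E'
from h import *
go(.593,.2841,.125,.016)
E
```

```text
shift [ 0.6451 -1.245  -0.0031] turn -0.0025
```

Call:
drive_tool(increments=[[[0.05,-0.1,0],0],[[0.12,-0.24,0],0],[[0.2,-0.38,0],0],[[0.28,-0.53,0],0],[[0.36,-0.68,0],0],[[0.44,-0.83,0],0],[[0.51,-0.96,0],0],[[0.53,-1,0],0]])

```text
time_s: 27.3
eef_pos: [0.5655, 0.224, 0.1238]
eef_rot: [0.0, 1.0, 0.007, -0.001]
wrist_force: [-0.3, -0.5, -2.3]
opening: 0.336
```

```bash
python3 - <<'E'
from h import *
print(get_obs()["opening"]);go(.593,.2841,.0445,.016)
E
```

```text
0.3363897829397828
shift [ 0.1137 -0.2388  0.317 ] turn -0.0012
```

Call:
drive_tool(increments=[[[0.04,-0.08,0],0],[[0.08,-0.16,0],0],[[0.114,-0.24,0],0],[[0.114,-0.24,0.08],0],[[0.114,-0.24,0.16],0],[[0.114,-0.24,0.23],0],[[0.114,-0.24,0.28],0],[[0.114,-0.24,0.3],0]])

```text
time_s: 28.3
eef_pos: [0.5927, 0.2822, 0.0486]
eef_rot: [0.0, 1.0, 0.006, -0.001]
wrist_force: [0.2, -0.5, -2.0]
opening: 0.34
```

```bash
python3 - <<'E'
from h import *
print(get_obs()["opening"]);go(.593,.2841,.0445,.016)
E
```

```text
0.3398418718685201
shift [ 0.0015 -0.0077  0.0164] turn -0.0026
```

Call:
drive_tool(increments=[[[0,-0.004,0.01],0],[[0,-0.004,0.015],0],[[0,-0.004,0.015],0],[[0,-0.004,0.015],0],[[0,-0.004,0.015],0],[[0,-0.004,0.015],0],[[0,-0.004,0.015],0],[[0,-0.004,0.015],0]])

```text
time_s: 29.3
eef_pos: [0.5933, 0.2837, 0.0462]
eef_rot: [-0.0, 1.0, 0.006, -0.0]
wrist_force: [-0.4, -0.2, -2.6]
opening: 0.34
```

Call:
drive_tool(increments=[[[0,0,0],0],[[0,0,0],0],[[0,0,0],0],[[0,0,0],0],[[0,0,0],0],[[0,0,-0.05],0],[[0,0,-0.15],0],[[0,0,-0.3],0]], claw=0)

```text
time_s: 30.3
eef_pos: [0.5925, 0.2835, 0.1216]
eef_rot: [0.0, 1.0, 0.006, -0.001]
wrist_force: [-0.2, 0.2, -1.0]
opening: 0.998
```

```bash
python3 - <<'E'
from h import *
go(.4389,.0769,.12,.09)
E
```

```text
shift [-0.6245  0.8187  0.0082] turn -0.0495
```

Call:
drive_tool(increments=[[[-0.1,0.13,0],0],[[-0.2,0.26,0],0],[[-0.3,0.39,0],0],[[-0.4,0.52,0],-0.02],[[-0.5,0.65,0],-0.049],[[-0.58,0.76,0],-0.049],[[-0.624,0.819,0],-0.049],[[-0.624,0.819,0],-0.049]])

```text
time_s: 31.3
eef_pos: [0.44, 0.0765, 0.1219]
eef_rot: [-0.0, 0.999, 0.044, 0.001]
wrist_force: [0.5, 0.6, -0.2]
opening: 1.001
```

```bash
python3 - <<'E'
from h import *
im=camera("scene");cv2.imwrite("pics/s2.png",cv2.resize(im[170:330,160:480],(800,400),interpolation=cv2.INTER_CUBIC))
go(.4389,.0769,.035,.09)
E
```

```text
shift [-7.100e-03 -2.000e-04  3.478e-01] turn -0.0012
```

View pics/s2.png

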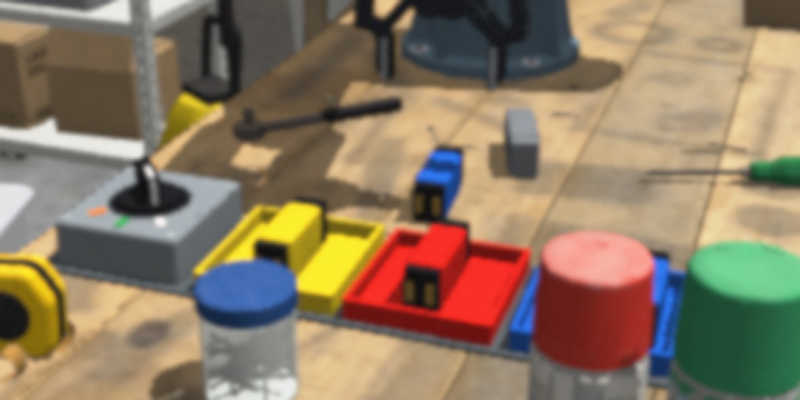

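The last blue pack is still at (438,183), the first blue pack is in its tray, and red and yellow are in theirs.

Call:
drive_tool(increments=[[[-0.007,0,0.05],0],[[-0.007,0,0.11],0],[[-0.007,0,0.17],0],[[-0.007,0,0.23],0],[[-0.007,0,0.29],0],[[-0.007,0,0.33],0],[[-0.007,0,0.347],0],[[-0.007,0,0.347],0]])

```text
time_s: 32.35
eef_pos: [0.438, 0.0769, 0.0344]
eef_rot: [-0.0, 0.999, 0.045, -0.0]
wrist_force: [0.9, -0.4, -0.2]
opening: 1.002
```

Call:
drive_tool(increments=[[[0,0,0],0],[[0,0,0],0],[[0,0,0],0],[[0,0,0],0],[[0,0,0],0],[[0,0,0],0],[[0,0,0],0],[[0,0,0],0]], claw=1)

```text
time_s: 33.35
eef_pos: [0.4386, 0.0769, 0.035]
eef_rot: [0.0, 0.999, 0.045, 0.0]
wrist_force: [-0.6, 0.1, 5.6]
opening: 0.339
```

Call:
drive_tool(increments=[[[0,0,-0.05],0],[[0,0,-0.12],0],[[0,0,-0.2],0],[[0,0,-0.28],0],[[0,0,-0.34],0.02],[[0,0,-0.36],0.046],[[0,0,-0.36],0.046],[[0,0,-0.36],0.046]])

```text
time_s: 34.35
eef_pos: [0.4377, 0.0769, 0.1243]
eef_rot: [-0.0, 1.0, 0.009, -0.0]
wrist_force: [0.1, 0.9, -1.7]
opening: 0.342
```

```bash
python3 - <<'E'
from h import *
go(.5939,.2261,.125,.016)
E
```

```text
shift [ 0.6351 -0.5859 -0.0034] turn 0.0008
```

Call:
drive_tool(increments=[[[0.06,-0.05,0],0],[[0.15,-0.14,0],0],[[0.25,-0.23,0],0],[[0.36,-0.33,0],0],[[0.47,-0.43,0],0],[[0.56,-0.52,0],0],[[0.62,-0.57,0],0],[[0.635,-0.586,0],0]])

```text
time_s: 35.35
eef_pos: [0.5943, 0.2266, 0.1235]
eef_rot: [0.0, 1.0, 0.009, -0.001]
wrist_force: [-0.5, 0.1, -2.0]
opening: 0.336
```

```bash
python3 - <<'E'
from h import *
print(get_obs()["opening"]);go(.5939,.2261,.0445,.016)
E
```

```text
0.33586107526518705
shift [-0.0014  0.0019  0.3159] turn 0.0012
```

Next I lower it and open the gripper only part way, to about 42 mm, so the fingers clear the first blue pack.

Call:
drive_tool(increments=[[[0,0,0.04],0],[[0,0,0.1],0],[[0,0,0.16],0],[[0,0,0.22],0],[[0,0,0.27],0],[[0,0,0.3],0],[[0,0,0.314],0],[[0,0,0.314],0]])

```text
time_s: 36.35
eef_pos: [0.5944, 0.2261, 0.0461]
eef_rot: [-0.0, 1.0, 0.008, 0.0]
wrist_force: [-0.3, 0.7, -2.0]
opening: 0.337
```

Call:
drive_tool(increments=[[[0,0,0],0],[[0,0,0],0],[[0,0,0],0],[[0,0,0],0],[[0,0,0],0],[[0,0,-0.03],0],[[0,0,-0.12],0],[[0,0,-0.3],0]], claw=0.5)

```text
time_s: 37.35
eef_pos: [0.5927, 0.2257, 0.12]
eef_rot: [0.0, 1.0, 0.008, -0.002]
wrist_force: [1.1, -0.6, 0.2]
opening: 0.502
```

```bash
python3 - <<'E'
from h import *
go(.5995,-.1197,.15,.716)
E
```

```text
shift [ 0.0036  1.382  -0.119 ] turn -0.4451
```

Call:
drive_tool(increments=[[[0,0.12,-0.1],0],[[0,0.26,-0.12],0],[[0,0.4,-0.12],0],[[0,0.54,-0.12],0],[[0,0.68,-0.12],0],[[0,0.82,-0.12],0],[[0,0.95,-0.12],0],[[0,1,-0.12],0]], claw=0)

```text
time_s: 38.35
eef_pos: [0.5987, -0.0256, 0.1516]
eef_rot: [0.0, 1.0, 0.007, 0.0]
wrist_force: [0.3, 0.8, 0.5]
opening: 1.0
```

Call:
drive_tool(increments=[[[0,0.12,0],0],[[0,0.26,0],0],[[0,0.4,0],0],[[0,0.54,0],0],[[0,0.68,0],0],[[0,0.82,0],0],[[0,0.9,0],0],[[0,0.9,0],0]])

```text
time_s: 39.35
eef_pos: [0.6024, -0.2494, 0.151]
eef_rot: [-0.0, 1.0, 0.008, 0.0]
wrist_force: [0.0, -1.2, -0.0]
opening: 1.003
```

```bash
python3 - <<'E'
from h import *
blobs("pics/c5.png")
go(.5995,-.1197,.15,.735)
E
```

```text
yellow 247 [0.6342 0.0241] yaw -1.524
yellow 367 [0.5949 0.0067] yaw 0.027
yellow 361 [ 0.6081 -0.0106] yaw -0.736
shift [-0.0029 -0.5144  0.0038] turn -0.4574
```

View pics/c5.png

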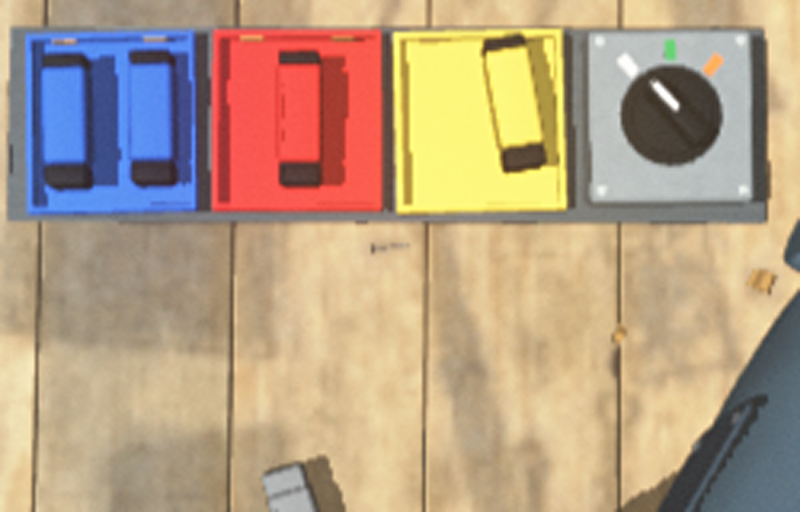

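The knock hit the yellow pack: it has turned and moved towards the tray's far right corner, now centred at (514,103). I'll check whether it still lies flat.

```bash
python3 - <<'E'
from h import *
S=lambda p:np.array(p,float)/3.2+[209.66,169.66]
for n,v in dict(Y=[(484,42),(523,35),(545,163),(504,171)],B1=[(43,55),(90,55),(91,185),(45,185)],B2=[(131,52),(174,51),(176,183),(132,185)],R=[(279,52),(321,51),(321,184),(281,186)]).items():
    w=p2w(S(v),.048);d=(w[0]+w[1]-w[2]-w[3])/2
    print(n,w.mean(0).round(4),"L",np.linalg.norm(d).round(4),"W",np.linalg.norm(w[1]-w[0]).round(4),"yaw",np.arctan2(d[1],d[0]).round(3))
    print((w-p2w(S([(480.5,121)]),.022)[0]).round(4) if n=="Y" else "")
im=camera("scene");cv2.imwrite("pics/s3.png",cv2.resize(im[235:300,225:325],(800,520),interpolation=cv2.INTER_CUBIC))
E
```

```text
Y [ 0.6061 -0.0153] L 0.087 W 0.0264 yaw 0.169
[[ 0.0499 -0.0005]
 [ 0.0549 -0.0264]
 [-0.0305 -0.0416]
 [-0.0362 -0.0145]]
B1 [0.5907 0.2814] L 0.0869 W 0.0313 yaw 0.036

B2 [0.593  0.2243] L 0.0886 W 0.0286 yaw 0.032

R [0.5939 0.1265] L 0.0892 W 0.028 yaw 0.023
```

View pics/s3.png

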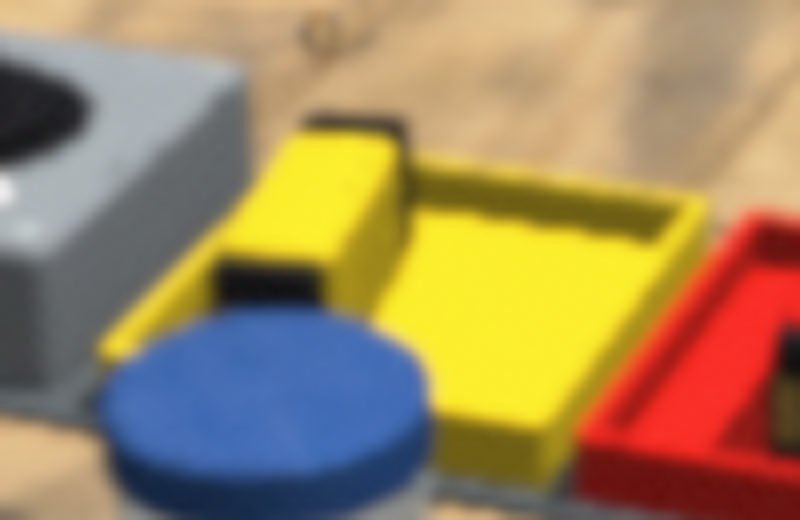

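```bash
python3 - <<'E'
from h import *
for z in(.048,.062):
    # far-end corners from top view pixels at assumed height z
    S=lambda p:np.array(p,float)/3.2+[209.66,169.66]
    w=p2w(S([(484,42),(523,35)]),z); v=p2w(S([(545,163),(504,171)]),.048)
    print(z,((w2p(np.c_[w,[z]*2],"scene")-[224.5,234.5])*8).round(0).tolist(),((w2p(np.c_[v,[.048]*2],"scene")-[224.5,234.5])*8).round(0).tolist())
t=get_calibration("top")
c=np.array([.5966,.0055]);print("wall corner far-left/ far-right",((w2p([[.6576,.0615,.022],[.6556,-.0515+.001,.022]],"scene")-[224.5,234.5])*8).round(0).tolist())
E
```

```text
0.048 [[323.0, 261.0], [215.0, 253.0]] [[316.0, 98.0], [421.0, 105.0]]
0.062 [[327.0, 205.0], [219.0, 197.0]] [[316.0, 98.0], [421.0, 105.0]]
wall corner far-left/ far-right [[528.0, 421.0], [103.0, 336.0]]
```

In this view the yellow pack's far top edge, at (325,262), matches the projection for a pack flat on the floor (propped would put it at row 205). It is inside the limits, offset about +9 and -21 mm, so it can stay. Now the selector.

Call:
drive_tool(increments=[[[0,-0.06,0],-0.1],[[0,-0.14,0],-0.2],[[0,-0.22,0],-0.3],[[0,-0.3,0],-0.4],[[0,-0.38,0],-0.457],[[0,-0.46,0],-0.457],[[-0.003,-0.514,0],-0.457],[[-0.003,-0.514,0],-0.457]])

```text
time_s: 40.45
eef_pos: [0.5993, -0.119, 0.151]
eef_rot: [-0.0, 0.933, 0.36, -0.0]
wrist_force: [0.6, -0.4, -0.4]
opening: 1.002
```

```bash
python3 - <<'E'
from h import *
go(.5993,-.1197,.073,.73)
E
```

```text
shift [-0.0019  0.0019  0.3121] turn 0.0036
```

Call:
drive_tool(increments=[[[-0.002,0.002,0.05],0],[[-0.002,0.002,0.11],0],[[-0.002,0.002,0.17],0],[[-0.002,0.002,0.22],0],[[-0.002,0.002,0.26],0],[[-0.002,0.002,0.29],0],[[-0.002,0.002,0.308],0],[[-0.002,0.002,0.308],0]])

```text
time_s: 41.45
eef_pos: [0.5993, -0.121, 0.0738]
eef_rot: [-0.0, 0.933, 0.359, -0.0]
wrist_force: [0.6, -0.0, -0.4]
opening: 1.0
```

Call:
drive_tool(increments=[[[0,0,0],0],[[0,0,0],0],[[0,0,0],0],[[0,0,0],0],[[0,0,0],0],[[0,0,0],0],[[0,0,0],0],[[0,0,0],0]], claw=1)

```text
time_s: 42.45
eef_pos: [0.5996, -0.1213, 0.0744]
eef_rot: [0.0, 0.933, 0.359, 0.0]
wrist_force: [-0.7, 0.2, 5.3]
opening: 0.148
```

Call:
drive_tool(increments=[[[0,0,0],0.11],[[0,0,0],0.22],[[0,0,0],0.33],[[0,0,0],0.45],[[0,0,0],0.56],[[0,0,0],0.68],[[0,0,0],0.79],[[0,0,0],0.9]])

```text
time_s: 43.45
eef_pos: [0.5996, -0.1198, 0.0744]
eef_rot: [-0.001, 0.942, -0.335, -0.0]
wrist_force: [-0.8, 4.6, 5.8]
opening: 0.148
```

Call:
drive_tool(increments=[[[0,0,0],0],[[0,0,0],0],[[0,0,0],0],[[0,0,0],0],[[0,0,0],0],[[0,0,0],0],[[0,0,0],0],[[0,0,0],0]])

```text
time_s: 44.45
eef_pos: [0.5996, -0.1198, 0.0744]
eef_rot: [-0.001, 0.943, -0.333, -0.0]
wrist_force: [-0.8, 4.1, 6.1]
opening: 0.147
```

```bash
python3 - <<'E'
from h import *
go(.5993,-.1197,.073,-.684)
E
```

```text
shift [-0.0013  0.0004  0.0054] turn 0.0034
```

Call:
drive_tool(increments=[[[0,0,0],0],[[0,0,0],0],[[0,0,0],0],[[0,0,0],0],[[0,0,0],0],[[0,0,0],0],[[0,0,0],0],[[0,0,0],0]], claw=0)

```text
time_s: 45.45
eef_pos: [0.5994, -0.1211, 0.074]
eef_rot: [-0.0, 0.943, -0.333, 0.0]
wrist_force: [-0.0, 0.5, 0.4]
opening: 1.002
```

Call:
drive_tool(increments=[[[0,0,-0.05],0],[[0,0,-0.1],0],[[0,0,-0.2],0],[[0,0,-0.3],0],[[0,0,-0.3],0],[[0,0,-0.3],0],[[0,0,-0.3],0],[[0,0,-0.3],0]])

```text
time_s: 46.45
eef_pos: [0.5988, -0.1209, 0.148]
eef_rot: [-0.0, 0.943, -0.333, -0.001]
wrist_force: [-0.1, 0.6, -0.3]
opening: 1.001
```

```bash
python3 - <<'E'
from h import *
im=camera("scene");cv2.imwrite("pics/s4.png",cv2.resize(im[210:310,165:315],(750,500),interpolation=cv2.INTER_CUBIC))
u=lambda P:((w2p(P,"scene")-[164.5,209.5])*5).round(0).tolist()
c=np.array([.5995,-.1197])
for a in(.716,.016,-.684): print(a,u([[*(c+r*np.array([np.cos(a),np.sin(a)])),.074] for r in(0,.025)]))
E
```

```text
0.716 [[272.0, 131.0], [283.0, 155.0]]
0.016 [[272.0, 131.0], [240.0, 155.0]]
-0.684 [[272.0, 131.0], [212.0, 144.0]]
```

View pics/s4.png

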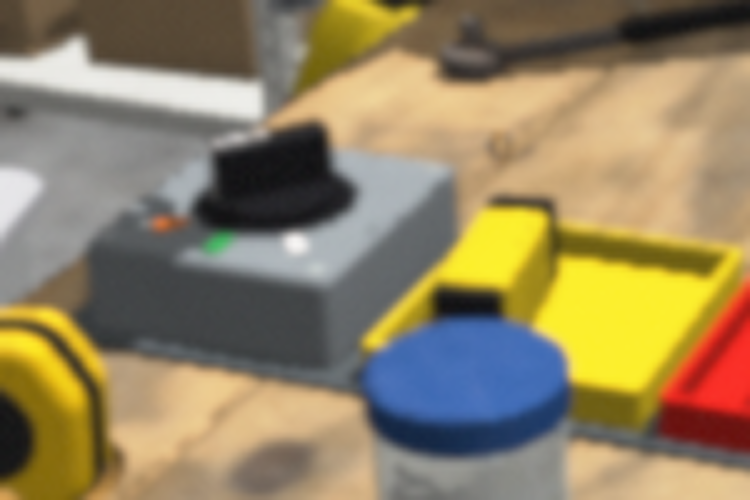

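The pointer end is at (213,147), against a predicted (212,144) for orange. I'll wait out the rest of the dwell with the gripper open above the selector, then grip and turn to green.

Call:
drive_tool(increments=[[[0,0,0],0],[[0,0,0],0],[[0,0,0],0],[[0,0,0],0],[[0,0,0],0],[[0,0,0],0],[[0,0,0],0],[[0,0,0],0]])

```text
time_s: 47.5
eef_pos: [0.5994, -0.1211, 0.149]
eef_rot: [-0.0, 0.943, -0.333, 0.0]
wrist_force: [0.3, -1.1, 0.3]
opening: 1.007
```

Call:
drive_tool(increments=[[[0,0,0],0],[[0,0,0],0],[[0,0,0],0],[[0,0,0],0],[[0,0,0],0],[[0,0,0],0],[[0,0,0],0],[[0,0,0],0]])

```text
time_s: 48.5
eef_pos: [0.5993, -0.1211, 0.149]
eef_rot: [-0.0, 0.943, -0.333, -0.0]
wrist_force: [-0.3, -0.1, 0.1]
opening: 0.999
```

Call:
drive_tool(increments=[[[0,0,0.05],0],[[0,0,0.1],0],[[0,0,0.16],0],[[0,0,0.22],0],[[0,0,0.27],0],[[0,0,0.29],0],[[0,0,0.3],0],[[0,0,0.3],0]])

```text
time_s: 49.5
eef_pos: [0.5996, -0.1212, 0.0742]
eef_rot: [0.0, 0.943, -0.333, 0.0]
wrist_force: [-0.0, -1.0, 0.4]
opening: 0.999
```

Call:
drive_tool(increments=[[[0,0,0],0],[[0,0,0],0],[[0,0,0],0],[[0,0,0],0],[[0,0,0],0],[[0,0,0],0],[[0,0,0],0],[[0,0,0],0]], claw=1)

```text
time_s: 50.5
eef_pos: [0.6, -0.1204, 0.0745]
eef_rot: [-0.001, 0.943, -0.333, 0.001]
wrist_force: [3.0, 4.2, 1.9]
opening: 0.147
```

Call:
drive_tool(increments=[[[0,0,0],-0.08],[[0,0,0],-0.17],[[0,0,0],-0.26],[[0,0,0],-0.34],[[0,0,0],-0.41],[[0,0,0],-0.445],[[0,0,0],-0.445],[[0,0,0],-0.445]])

```text
time_s: 51.5
eef_pos: [0.6, -0.1207, 0.0744]
eef_rot: [-0.0, 1.0, 0.009, 0.001]
wrist_force: [2.5, 5.4, 2.5]
opening: 0.15
```

Call:
drive_tool(increments=[[[0,0,0],0],[[0,0,0],0],[[0,0,0],0],[[0,0,0],0],[[0,0,0],0],[[0,0,0],0],[[0,0,0],0],[[0,0,0],0]], claw=0)

```text
time_s: 52.5
eef_pos: [0.5994, -0.1211, 0.074]
eef_rot: [0.0, 1.0, 0.01, 0.0]
wrist_force: [-0.6, 0.1, 0.0]
opening: 1.0
```

Call:
drive_tool(increments=[[[0,0,-0.05],0],[[0,0,-0.12],0],[[0,0,-0.22],0],[[0,0,-0.35],0],[[0,0.15,-0.4],0],[[0,0.3,-0.4],0],[[0,0.45,-0.4],0],[[0,0.55,-0.4],0]])

```text
time_s: 53.5
eef_pos: [0.6024, -0.2605, 0.1757]
eef_rot: [0.001, 1.0, 0.01, 0.001]
wrist_force: [0.3, 1.1, 0.0]
opening: 1.003
```

```bash
python3 - <<'E'
from h import *
blobs("pics/c6.png")
E
```

```text
(no output)
```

View pics/c6.png

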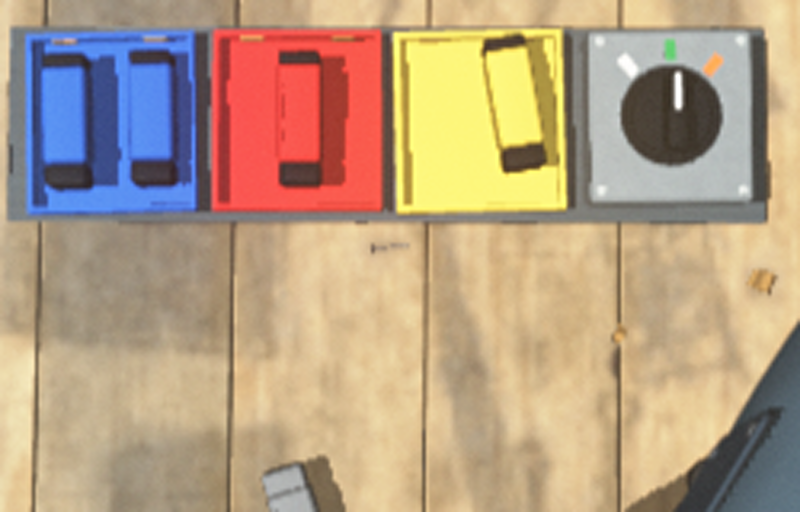

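The pointer line is upright at (678,73)-(678,108), on the green mark, and every pack is in its tray. The robot is clear, so I'm handing in.

```bash
python3 -c "
from bench import *
print(hand_in(), get_obs()['time_s'])"
```

```text
the job is handed in; nothing more can be done
the job is handed in; nothing more can be done
```

The job is handed in at about 54 s of the 210 s allowed; `hand_in()` gives no verdict, so success is judged only from my own checks.

**What I did:** I turned the selector to white first. Then I laid the four packs present (one red, one yellow, two blue) in the trays of their own colour. The blue tray was empty at the start, so there was no misplaced yellow pack to move. With all packs in, I set the selector to orange, left it there about 7 s, and set it to green.

**Last checks:**
- **Selector:** the final picture shows the pointer on green, about 0.01 rad in world yaw. It was also confirmed on white (about 0.37 rad) and on orange by pictures.
- **Red and blue packs:** they lie flat and side by side where I placed them.
- **Yellow pack:** it was knocked aside after I placed it and now sits turned about 0.17 rad, offset about +9 mm in x and -21 mm in y. That is inside the limits, and its edges match a pack lying flat on the floor, so I left it.
- **Disagreement:** the edge of the yellow pack nearest the robot came out about 15 to 20 enlarged-crop pixels (about 2 camera pixels) lower than predicted. I took this as reading error.
- **Robot and bystanders:** the arm was clear of everything at the end. The jar and tape measure were never approached; I did not measure them separately at the end.

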